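Take the dry red mosaic panel out of the drying rack

TASK

The red mosaic panel is dry. Slide it straight up out of its slot in the wooden drying rack and stand it on its bottom edge in the empty blue caddy, lowering it to the caddy's floor before you let go; it may lean against the caddy's side. Leave the yellow and green panels standing in the rack.

Things in the scene. Friction and masses are not known exactly. Their poses are not given: they have to be found in the camera images.
- red_panel: a red mosaic panel, a rigid red board faced with red and white tiles, 10 mm thick (its x), 100 mm wide (its y), 110 mm tall (its z). Origin: centre of its bottom edge; z points up along the panel, x is normal to its faces, the tiled face at +x. The one to move, about 0.16 kg; it stands loosely in a slot of the wooden rack, upper 80 mm free.
- yellow_panel: mosaic panel just like the red one in size and axes, but yellow; stands in another slot of the rack and stays there. The rack is fixed to the table and has three parallel slots, 75 mm apart centre to centre, 14 mm wide, 106 mm long; slot floor 10 mm and slot walls 40 mm above the table.
- green_panel: mosaic panel just like the red one in size and axes, but green; stands in another slot of the rack and stays there. The three panels stand face to face in the slots, in any order.
- caddy: empty narrow blue plastic caddy, open at the top, fixed to the table: 50 mm (its x) by 150 mm (its y) outside, 65 mm tall, walls and floor 5 mm thick, so 40 x 140 mm inside. Origin: centre of its underside, on the table; z up. It takes one panel with the panel's width along the caddy's y, either face first.

How it is judged:
On the way:
1. the red panel is held clear above its slot, upright (height (world z) of red_panel above 0.05 m and angle between red_panel's own z axis and vertical below 0.5 rad and contact force between red_panel and the fingers above 0.5 N), for 0.2 s.
At the end, for the whole second after the job is handed in: The red panel is at rest, bottom edge down on the caddy floor (edge under 18 mm above the table, its centre within 22 mm across and 30 mm along of the caddy centre), leaning under 37 degrees. Yellow and green panels are within 15 mm of their starts and lean under 17 degrees (x of red_panel in the frame of caddy between -0.022 and 0.022 m and y of red_panel in the frame of caddy between -0.03 and 0.03 m and height (world z) of red_panel below 0.018 m and angle between red_panel's own z axis and vertical below 0.65 rad and linear speed of red_panel below 0.03 m/s and distance of each of yellow_panel, green_panel from where it was at the start of the episode below 0.015 m and angle between each of yellow_panel, green_panel's own z axis and vertical below 0.3 rad); the robot touches nothing.
It fails at once if the red panel is dropped (falls free at more than 0.7 m/s) (linear speed of red_panel above 0.7 m/s and contact force between red_panel and the fingers below 0.05 N).
It fails at once if the yellow or green panel is pulled out of its slot or shifted by more than 25 mm (distance of any of yellow_panel, green_panel from where it was at the start of the episode above 0.025 m).
It also fails if it takes over 53 s, if anything falls off the work surface, if the arm or the gripper's body presses on something with over 40 N, if the wrist force passes 120 N, or if a joint passes its speed limit or range.

ROBOT

A 7-joint arm with a two-finger parallel gripper is mounted at the origin on the work surface. World frame = base frame: x ahead of the robot, y to its left, z up, the work surface at z = 0. Lengths are in m, angles in rad, forces in N, time in s.
With the tool pointing down it reaches from about 0.35 to 0.9 m from the base axis. Payload 19.9 kg.
Tool frame: the origin (TCP) lies between the finger pads; the fingertips stand 11 mm ahead of it and the grasp point (between the pads) lies 8 mm behind it; z points along the fingers, x is the direction in which the jaws open and shut, and the axes are right-handed (so a half turn about z gives the same grasp; the last joint's range is limited). The gripper opens to 85 mm and grips with 20 to 120 N. Pads are 22 mm wide; open, the fingers measure 114 mm over their backs; the gripper's body (76 mm by 85 mm) begins 54 mm behind the grasp point. The pads swing forward as they close: fully open they stand 13 mm farther back than shut.
Start: joints at [-1.343, 0.417, -0.01, 1.614, 0.005, 1.111, -0.053], TCP at [0.167, 0.602, 0.242] pointing down, gripper open.
Joint ranges: [-2.81, 2.81], [-0.39, 2.02], [-1.27, 1.25], [0.06, 2.57], [-1.19, 4.33], [0.19, 2], [-2.82, 2.82]. Speed limits (rad/s): [1.89, 1.89, 2.39, 2.39, 3.01, 3.01, 3.01].

INTERFACE

Orientations are given as a unit quaternion [x, y, z, w].
In Python, from bench import get_state, get_image, finish_job, search_frame, trace gives the robot as it stands.
- The arm moves only by the tool carry_out, never from a script. Its argument "moves" is a list of rows, each an object with "travel": the shift along the world's x, y, z in mm, a list of three; "angular": the turn, a rotation vector about the world's x, y, z in rad, a list of three; "jaw": the opening, from 0 (shut) to 1 (fully open). A call has 1 to 20 rows; each row shifts and turns the commanded pose from where the row before left it; what a row does not reach is not made up. A row lasts 1/8 s, in which the tool goes at most 62.5 mm and 10.7 degrees, less where a joint would pass 70% of its speed; a pose out of reach is approached as far as the arm can. A call is refused whole if a number of a shift passes 62.5 or a number of a turn 0.188, either way. A call with a gripper value outside its range is refused whole. The fingers move at their own pace and stop on an object; the grip force is fixed at half the most. Time passes only in rows, so rows that do not move let the fingers close. It gives the time, the measured TCP pose, the force and the opening at its end, in the units of the state.
- get_state(): the state, without advancing time (a new reading comes with each control period).
- get_image(name): name is "scene" or "side" or "wrist"; returns a dict with "img" (420x560x3 uint8, red, green, blue), "depth" (420x560 float32, m along the optical axis (not along the pixel's ray), 0 where there is no reading), "intrinsics" (3x3 intrinsics, pixels), "world_to_cam" (4x4, takes a point from world to camera coordinates); the wrist camera has in their place "T_tool_cam" (4x4, takes a point from camera to tool coordinates, whose origin is the TCP and whose axes are the tool frame's). Camera axes: x right, y up, looking along -z (the intrinsics and any distortion apply to the point x, -y, -z); pixel columns grow to the right and rows downward; lengths in m; the calibration is good to about 2 mm. A picture is of the moment at which its call begins: read the wrist's pose just before it.
- finish_job(): hands the job in, once; it reports no verdict.
Trained networks look in a picture, given as the dict that the camera call returned (one of the last four; its "shot" number tells which), for a name from the list of things; names that differ only in an ending like _2 or _b are one class to them, and where a whole thing is asked for, a point or a joint stands for the part that bears it (a point fixed in the world has none). Each returns a list of dicts, best first, with "score" (0 to 1); they miss things now and then, are a little off and sometimes report something else, mostly with a low value. They report only what shows in the picture. A call takes as long as a camera call.
- search_frame(picture, target): "position" ([column, row] in pixels, amid what is visible of it).
- trace(picture, target): "pixels" (420x560 bool, what is visible of it) and "position" ([column, row] in pixels, amid what is visible of it).
The state is a dict: "t": time; "joints": joint angles; "joint_velocities": joint speeds; "joint_efforts": joint torques, N m; "position": TCP position; "tool_rot": TCP orientation; "ft_force": force on the tool from outside, world axes, zero at the start; "wrist_torque": the same for the moment, N m; "width": opening from 0.0 (shut) to 1.0 (fully open).
Only numpy, scipy, OpenCV 4.12 (cv2) and the standard library are available. Lean on these libraries where they do the work, as an engineer would, in place of code of your own. Each camera call takes 0.05 s, during which the arm holds its last target. There are 200 camera calls.

## Working session

There is one attempt and no reset: what is moved stays moved. The work goes in short steps, Python scripts to look and compute and a tool call to move; the robot and the scene stay as the last step left them, time stands still between calls to the robot, and variables do not carry over. Pictures are saved under pics/ and viewed, about 8 in all and at most 12, crops included, and the job is handed in when it is done.

Besides the shell and the picture viewer there is one more tool, called after "Request:" as name([rows], argument=value, ...), one row to a line, values as JSON. carry_out: Moves the arm, as the interface text tells. Its arguments: {"type":"object","properties":{"moves":{"type":"array","items":{"type":"object","properties":{"travel":{"type":"array","items":{"type":"number"}},"angular":{"type":"array","items":{"type":"number"}},"jaw":{"type":"number"}}}}},"required":["moves"]}

```bash
mkdir -p pics; cat > h.py <<'E'
import numpy as np, cv2
from bench import *
def cloud(p, mask, T=None):
    K=np.array(p["intrinsics"]); d=p["depth"]; v,u=np.nonzero(mask&(d>0)); z=d[v,u]
    c=np.stack([(u-K[0,2])/K[0,0]*z,-(v-K[1,2])/K[1,1]*z,-z,np.ones_like(z)],1)
    M=np.linalg.inv(np.array(p["world_to_cam"])) if T is None else T
    return (c@M.T)[:,:3]
E
python3 - <<'E'
from h import *
s=get_state(); print(s)
ims=[]
for n in ("scene","side"):
    p=get_image(n); im=p["img"].copy()
    for t in ("red_panel","yellow_panel","green_panel","caddy"):
        r=trace(p,t)
        if not r: print(n,t,"none"); continue
        m=cv2.erode(r[0]["pixels"].astype(np.uint8),np.ones((3,3)))>0
        c=cloud(p,m); lo,hi=np.percentile(c,[2,98],0)
        print(n,t,round(r[0]["score"],2),r[0]["position"],m.sum(),lo.round(3),hi.round(3))
        top=c[c[:,2]>hi[2]-.008]
        (cx,cy),wh,a=cv2.minAreaRect(top[:,:2].astype(np.float32)*1000); print("  top rect mm",round(cx),round(cy),np.round(wh),round(a,1),top[:,2].mean().round(3))
        cv2.circle(im,tuple(int(x) for x in r[0]["position"]),4,(255,0,255),-1)
    cv2.imwrite(f"pics/{n}0.png",im[:,:,::-1])
E
```

```text
{'t': 0.0, 'joints': array([-1.34249191,  0.4179642 , -0.01032782,  1.61418778,  0.00468807,
        1.11070336, -0.05298391]), 'joint_velocities': array([-0.0012013 ,  0.00155737,  0.00129539,  0.00010993, -0.00013467,
        0.0004488 ,  0.00026094]), 'joint_efforts': array([-2.52776699e-03, -8.64443851e+01,  6.77598305e-01, -4.34908676e+01,
        1.90697936e-02,  7.30006184e-03,  1.80546232e-05]), 'position': array([0.16649046, 0.60206075, 0.24166053]), 'tool_rot': array([ 7.95770753e-01,  6.05597660e-01, -4.70312723e-04,  4.02877463e-04]), 'ft_force': array([-0.24971479,  0.35355835, -0.11934982]), 'wrist_torque': array([ 0.01891746,  0.00383158, -0.0241833 ]), 'width': 0.9993722216968646}
scene red_panel 0.69 [215.5, 173.9] 1569 [ 0.637 -0.17   0.041] [ 0.668 -0.081  0.12 ]
  top rect mm 652 -126 [10. 96.] 16.7 0.117
scene yellow_panel 0.87 [242.4, 152.8] 1439 [ 0.568 -0.19   0.044] [ 0.596 -0.104  0.12 ]
  top rect mm 582 -149 [ 9. 98.] 16.9 0.116
scene green_panel 0.67 [280.3, 129.5] 1463 [ 0.495 -0.21   0.044] [ 0.524 -0.123  0.12 ]
  top rect mm 508 -168 [11. 95.] 15.7 0.117
scene caddy none
side red_panel 0.7 [264.5, 154.8] 332 [ 0.63  -0.154  0.045] [ 0.654 -0.081  0.12 ]
  top rect mm 644 -124 [ 7. 90.] 15.4 0.118
side yellow_panel 0.68 [296.9, 155.6] 247 [ 0.558 -0.188  0.04 ] [ 0.587 -0.102  0.12 ]
  top rect mm 575 -147 [ 8. 95.] 17.9 0.119
side green_panel 0.62 [332.2, 157.5] 233 [ 0.488 -0.204  0.043] [ 0.514 -0.122  0.12 ]
  top rect mm 504 -166 [ 8. 88.] 17.1 0.118
side caddy 0.96 [240.5, 297.3] 2895 [0.491 0.112 0.002] [0.591 0.257 0.065]
  top rect mm 543 182 [ 50. 151.] 27.3 0.063
```

View pics/scene0.png

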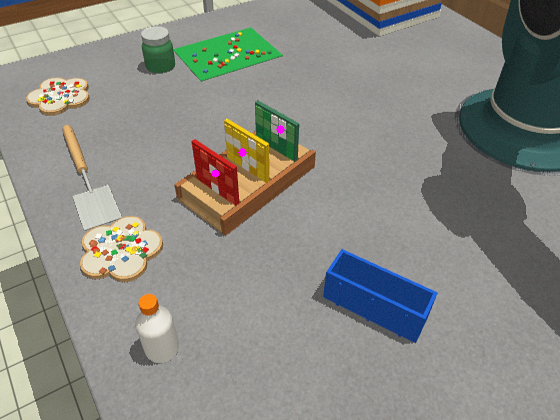

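View pics/side0.png

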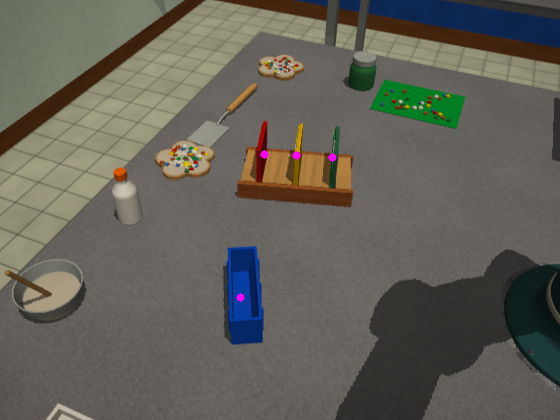

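The red panel is the outermost in the rack (scene pixel 215,174), with yellow then green nearer the robot. The caddy is at side pixel (240,297). The traces match the pictures, so I'm moving above red at about (648,-125), jaw axis at about 16.5°.

Request:
carry_out([
  {"travel": [27, -40, 0], "angular": [0, 0, -0.056], "jaw": 0.55},
  {"travel": [27, -40, 0], "angular": [0, 0, -0.056], "jaw": 0.55},
  {"travel": [27, -40, 0], "angular": [0, 0, -0.056], "jaw": 0.55},
  {"travel": [27, -40, 0], "angular": [0, 0, -0.056], "jaw": 0.55},
  {"travel": [27, -40, 0], "angular": [0, 0, -0.056], "jaw": 0.55},
  {"travel": [27, -40, 0], "angular": [0, 0, -0.056], "jaw": 0.55},
  {"travel": [27, -40, 0], "angular": [0, 0, -0.056], "jaw": 0.55},
  {"travel": [27, -40, 0], "angular": [0, 0, -0.056], "jaw": 0.55},
  {"travel": [27, -40, 0], "angular": [0, 0, -0.056], "jaw": 0.55},
  {"travel": [27, -40, 0], "angular": [0, 0, -0.056], "jaw": 0.55},
  {"travel": [27, -40, 0], "angular": [0, 0, -0.056], "jaw": 0.55},
  {"travel": [27, -40, 0], "angular": [0, 0, -0.056], "jaw": 0.55},
  {"travel": [27, -40, 0], "angular": [0, 0, -0.056], "jaw": 0.55},
  {"travel": [27, -40, 0], "angular": [0, 0, -0.056], "jaw": 0.55},
  {"travel": [27, -40, 0], "angular": [0, 0, -0.056], "jaw": 0.55},
  {"travel": [27, -40, 0], "angular": [0, 0, -0.056], "jaw": 0.55},
  {"travel": [27, -40, 0], "angular": [0, 0, -0.056], "jaw": 0.55},
  {"travel": [22, -47, 0], "angular": [0, 0, -0.056], "jaw": 0.55},
  {"travel": [0, 0, 0], "angular": [0, 0, 0], "jaw": 0.55},
  {"travel": [0, 0, 0], "angular": [0, 0, 0], "jaw": 0.55},
])

```text
t: 3.0
position: [0.6475, -0.1243, 0.242]
tool_rot: [0.989, 0.146, -0.0, -0.0]
ft_force: [-0.5, 0.9, 0.8]
width: 0.551
```

```bash
cat >> h.py <<'E'
from scipy.spatial.transform import Rotation as R
def tool():
    s=get_state(); T=np.eye(4); T[:3,:3]=R.from_quat(s["tool_rot"]).as_matrix(); T[:3,3]=s["position"]
    print("TCP mm",(T[:3,3]*1000).round(1),"xdir deg",np.degrees(np.arctan2(T[1,0],T[0,0])).round(1),"zax",T[:3,2].round(3),"w",round(s["width"],3),"t",s["t"],"F",s["ft_force"].round(1)); return T
E
python3 - <<'E'
from h import *
T=tool(); p=get_image("wrist"); im=p["img"].copy()
C=T@np.array(p["T_tool_cam"])
for t in ("red_panel","yellow_panel"):
    r=trace(p,t)
    if not r: print(t,"none"); continue
    m=cv2.erode(r[0]["pixels"].astype(np.uint8),np.ones((3,3)))>0
    c=cloud(p,m,C); print(t,r[0]["score"],r[0]["position"],np.percentile(c,[2,98],0).round(3))
    top=c[c[:,2]>np.percentile(c[:,2],98)-.006]; print(cv2.minAreaRect(top[:,:2].astype(np.float32)*1000),top[:,2].mean())
    im[m]=im[m]//2+np.array([127,0,127],np.uint8)
cv2.imwrite("pics/w1.png",im[:,:,::-1])
E
```

```text
TCP mm [ 647.5 -124.3  242. ] xdir deg 16.8 zax [-0.001  0.    -1.   ] w 0.551 t 3.0 F [-0.5  0.9  0.8]
red_panel 0.86 [290.6, 202.7] [[ 0.634 -0.175  0.076]
 [ 0.664 -0.083  0.122]]
((649.9501953125, -130.4686279296875), (8.664051055908203, 98.41947937011719), 16.552410125732422) 0.1201822890732208
yellow_panel 0.86 [197.6, 191.0] [[ 0.565 -0.193  0.037]
 [ 0.594 -0.106  0.121]]
((578.4672241210938, -151.84381103515625), (9.68228530883789, 97.09785461425781), 16.507966995239258) 0.11974637490938272
```

View pics/w1.png

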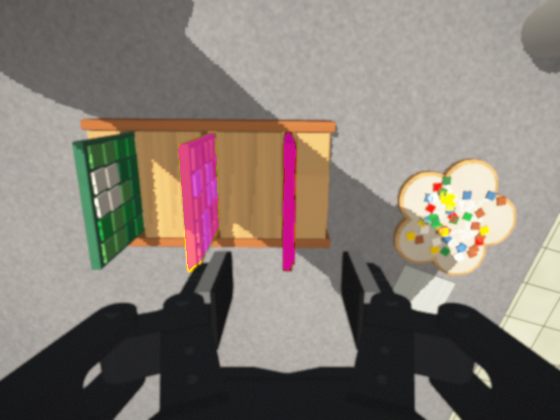

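The red top edge sits midway between the fingers (column 290) and parallel to them, and yellow is clear of the left finger. I'm correcting by a few mm, descending and gripping.

Request:
carry_out([
  {"travel": [2, -5, -12], "jaw": 0.55},
  {"travel": [0, 0, -28], "jaw": 0.55},
  {"travel": [0, 0, -28], "jaw": 0.55},
  {"travel": [0, 0, -28], "jaw": 0.55},
  {"travel": [0, 0, -28], "jaw": 0.55},
  {"travel": [0, 0, -28], "jaw": 0.55},
  {"jaw": 0.55},
  {"jaw": 0.3},
  {"jaw": 0.0},
  {"jaw": 0.0},
  {"jaw": 0.0},
  {"jaw": 0.0},
  {"jaw": 0.0},
  {"jaw": 0.0},
])

```text
$.moves[0]: bad value
```

Request:
carry_out([
  {"travel": [2, -5, -12], "angular": [0, 0, 0], "jaw": 0.55},
  {"travel": [0, 0, -28], "angular": [0, 0, 0], "jaw": 0.55},
  {"travel": [0, 0, -28], "angular": [0, 0, 0], "jaw": 0.55},
  {"travel": [0, 0, -28], "angular": [0, 0, 0], "jaw": 0.55},
  {"travel": [0, 0, -28], "angular": [0, 0, 0], "jaw": 0.55},
  {"travel": [0, 0, -28], "angular": [0, 0, 0], "jaw": 0.55},
  {"travel": [0, 0, 0], "angular": [0, 0, 0], "jaw": 0.55},
  {"travel": [0, 0, 0], "angular": [0, 0, 0], "jaw": 0.3},
  {"travel": [0, 0, 0], "angular": [0, 0, 0], "jaw": 0.0},
  {"travel": [0, 0, 0], "angular": [0, 0, 0], "jaw": 0.0},
  {"travel": [0, 0, 0], "angular": [0, 0, 0], "jaw": 0.0},
  {"travel": [0, 0, 0], "angular": [0, 0, 0], "jaw": 0.0},
  {"travel": [0, 0, 0], "angular": [0, 0, 0], "jaw": 0.0},
  {"travel": [0, 0, 0], "angular": [0, 0, 0], "jaw": 0.0},
])

```text
t: 4.9
position: [0.6503, -0.1297, 0.0916]
tool_rot: [0.989, 0.146, 0.001, 0.0]
ft_force: [-0.3, 0.9, 6.9]
width: 0.104
```

Width 0.104 is about 9 mm, so the panel is held. Lifting straight up, slowly at first.

Request:
carry_out([
  {"travel": [0, 0, 5], "angular": [0, 0, 0], "jaw": 0.0},
  {"travel": [0, 0, 8], "angular": [0, 0, 0], "jaw": 0.0},
  {"travel": [0, 0, 10], "angular": [0, 0, 0], "jaw": 0.0},
  {"travel": [0, 0, 12], "angular": [0, 0, 0], "jaw": 0.0},
  {"travel": [0, 0, 15], "angular": [0, 0, 0], "jaw": 0.0},
  {"travel": [0, 0, 20], "angular": [0, 0, 0], "jaw": 0.0},
  {"travel": [0, 0, 20], "angular": [0, 0, 0], "jaw": 0.0},
  {"travel": [0, 0, 20], "angular": [0, 0, 0], "jaw": 0.0},
  {"travel": [0, 0, 10], "angular": [0, 0, 0], "jaw": 0.0},
  {"travel": [0, 0, 0], "angular": [0, 0, 0], "jaw": 0.0},
  {"travel": [0, 0, 0], "angular": [0, 0, 0], "jaw": 0.0},
  {"travel": [0, 0, 0], "angular": [0, 0, 0], "jaw": 0.0},
])

```text
t: 6.4
position: [0.6493, -0.1296, 0.2095]
tool_rot: [0.989, 0.146, -0.001, -0.0]
ft_force: [0.2, -0.2, -0.8]
width: 0.108
```

```bash
python3 - <<'E'
from h import *
tool()
for n in ("side","scene"):
    p=get_image(n); im=p["img"].copy()
    for t in ("red_panel","yellow_panel","green_panel","caddy"):
        r=trace(p,t)
        if not r: print(n,t,"none"); continue
        m=cv2.erode(r[0]["pixels"].astype(np.uint8),np.ones((3,3)))>0
        c=cloud(p,m); print(n,t,round(r[0]["score"],2),r[0]["position"],np.percentile(c,[2,98],0).round(3).tolist())
        if t=="caddy":
            top=c[c[:,2]>.058]; print(cv2.minAreaRect(top[:,:2].astype(np.float32)*1000))
        if t=="red_panel":
            q=c-np.median(c,0); q=q[np.linalg.norm(q,axis=1)<.09]; print("normal",np.linalg.svd(q-q.mean(0),full_matrices=False)[2][2].round(3))
    cv2.imwrite(f"pics/{n}2.png",im[:,:,::-1])
E
```

```text
TCP mm [ 649.3 -129.6  209.5] xdir deg 16.8 zax [-0.001 -0.    -1.   ] w 0.108 t 6.4 F [ 0.2 -0.2 -0.8]
side red_panel 0.81 [263.6, 112.1] [[0.628, -0.156, 0.138], [0.65, -0.08, 0.238]]
normal [-0.967 -0.253  0.017]
side yellow_panel 0.62 [298.0, 152.9] [[0.558, -0.184, 0.044], [0.585, -0.102, 0.12]]
side green_panel 0.93 [336.0, 157.1] [[0.489, -0.208, 0.048], [0.516, -0.122, 0.12]]
side caddy 0.88 [241.3, 297.7] [[0.491, 0.111, 0.002], [0.591, 0.256, 0.065]]
((543.1858520507812, 182.221435546875), (49.95421600341797, 150.2544403076172), 27.460172653198242)
scene red_panel 0.81 [216.1, 127.2] [[0.635, -0.168, 0.137], [0.667, -0.081, 0.238]]
normal [-0.952 -0.307 -0.008]
scene yellow_panel 0.7 [247.5, 155.0] [[0.566, -0.168, 0.041], [0.589, -0.103, 0.12]]
scene green_panel 0.63 [280.0, 128.0] [[0.495, -0.212, 0.044], [0.524, -0.123, 0.12]]
scene caddy 0.57 [377.8, 294.6] [[0.499, 0.113, 0.006], [0.599, 0.254, 0.066]]
((547.0574340820312, 182.68374633789062), (51.850738525390625, 148.20718383789062), 27.390403747558594)
```

View pics/scene2.png

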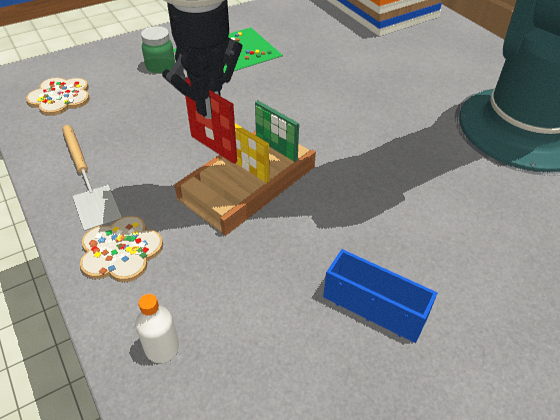

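The red panel hangs upright (pixel 213,127, bottom about 0.128 m) and yellow and green haven't moved. Next I carry it over the caddy at (545,182), turning +10.6°.

Request:
carry_out([
  {"travel": [0, 5, 8], "angular": [0, 0, 0], "jaw": 0.0},
  {"travel": [-4, 17, 8], "angular": [0, 0, 0.01], "jaw": 0.0},
  {"travel": [-10, 29, 4], "angular": [0, 0, 0.02], "jaw": 0.0},
  {"travel": [-10, 29, 0], "angular": [0, 0, 0.02], "jaw": 0.0},
  {"travel": [-10, 29, 0], "angular": [0, 0, 0.02], "jaw": 0.0},
  {"travel": [-10, 29, 0], "angular": [0, 0, 0.02], "jaw": 0.0},
  {"travel": [-10, 29, 0], "angular": [0, 0, 0.02], "jaw": 0.0},
  {"travel": [-10, 29, 0], "angular": [0, 0, 0.02], "jaw": 0.0},
  {"travel": [-10, 29, 0], "angular": [0, 0, 0.02], "jaw": 0.0},
  {"travel": [-10, 29, 0], "angular": [0, 0, 0.02], "jaw": 0.0},
  {"travel": [-10, 29, -10], "angular": [0, 0, 0.015], "jaw": 0.0},
  {"travel": [-10, 19, -10], "angular": [0, 0, 0], "jaw": 0.0},
  {"travel": [-6, 10, 0], "angular": [0, 0, 0], "jaw": 0.0},
  {"travel": [-4, 0, 0], "angular": [0, 0, 0], "jaw": 0.0},
  {"travel": [0, 0, 0], "angular": [0, 0, 0], "jaw": 0.0},
  {"travel": [0, 0, 0], "angular": [0, 0, 0], "jaw": 0.0},
  {"travel": [0, 0, 0], "angular": [0, 0, 0], "jaw": 0.0},
])

```text
t: 9.02
position: [0.5358, 0.1819, 0.2104]
tool_rot: [0.972, 0.236, 0.0, 0.0]
ft_force: [0.8, 0.3, -1.4]
width: 0.107
```

```bash
python3 - <<'E'
from h import *
T=tool()
for n in ("side","scene","wrist"):
    p=get_image(n); M=T@np.array(p["T_tool_cam"]) if n=="wrist" else None
    for t in ("red_panel","caddy"):
        r=trace(p,t)
        if not r: print(n,t,"none"); continue
        m=cv2.erode(r[0]["pixels"].astype(np.uint8),np.ones((3,3)))>0
        c=cloud(p,m,M); print(n,t,round(r[0]["score"],2),r[0]["position"],np.percentile(c,[2,98],0).round(3).tolist())
        if t=="caddy": print(cv2.minAreaRect(c[(c[:,2]>.058)&(c[:,2]<.075)][:,:2].astype(np.float32)*1000))
    if n!="side": cv2.imwrite(f"pics/{n}3.png",p["img"][:,:,::-1])
E
```

```text
TCP mm [535.8 181.9 210.4] xdir deg 27.3 zax [ 0. -0. -1.] w 0.107 t 9.025 F [ 0.8  0.3 -1.4]
side red_panel 0.92 [248.5, 238.2] [[0.508, 0.162, 0.141], [0.544, 0.227, 0.239]]
side caddy 0.89 [242.3, 300.7] [[0.49, 0.118, 0.002], [0.591, 0.257, 0.065]]
((542.843994140625, 182.57029724121094), (50.01740264892578, 149.92742919921875), 27.371692657470703)
scene red_panel 0.61 [401.9, 227.4] [[0.517, 0.143, 0.136], [0.561, 0.226, 0.238]]
scene caddy 0.85 [378.6, 292.8] [[0.499, 0.113, 0.005], [0.599, 0.254, 0.066]]
((547.1193237304688, 182.3478240966797), (53.19087219238281, 147.3775177001953), 28.650487899780273)
wrist red_panel 0.82 [285.6, 257.4] [[0.51, 0.165, 0.176], [0.545, 0.225, 0.24]]
wrist caddy 0.63 [307.4, 153.7] [[0.496, 0.136, 0.004], [0.586, 0.249, 0.066]]
((538.9817504882812, 190.76528930664062), (52.19169998168945, 122.65995025634766), 26.73613929748535)
```

View pics/wrist3.png

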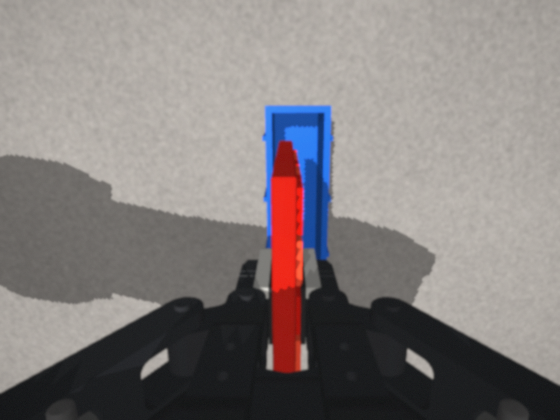

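The panel is parallel to the caddy but sits to its left (columns 285 against 298), matching the 8–9 mm x offset in the numbers. I'm correcting x and lowering most of the way.

Request:
carry_out([
  {"travel": [8, 0, 0], "angular": [0, 0, 0], "jaw": 0.0},
  {"travel": [1, 0, -10], "angular": [0, 0, 0], "jaw": 0.0},
  {"travel": [0, 0, -16], "angular": [0, 0, 0], "jaw": 0.0},
  {"travel": [0, 0, -16], "angular": [0, 0, 0], "jaw": 0.0},
  {"travel": [0, 0, -16], "angular": [0, 0, 0], "jaw": 0.0},
  {"travel": [0, 0, -16], "angular": [0, 0, 0], "jaw": 0.0},
  {"travel": [0, 0, -16], "angular": [0, 0, 0], "jaw": 0.0},
  {"travel": [0, 0, -14], "angular": [0, 0, 0], "jaw": 0.0},
  {"travel": [0, 0, -8], "angular": [0, 0, 0], "jaw": 0.0},
  {"travel": [0, 0, 0], "angular": [0, 0, 0], "jaw": 0.0},
  {"travel": [0, 0, 0], "angular": [0, 0, 0], "jaw": 0.0},
])

```text
t: 10.85
position: [0.5449, 0.1824, 0.0987]
tool_rot: [0.972, 0.237, 0.0, -0.0]
ft_force: [0.0, -0.4, -1.4]
width: 0.11
```

Request:
carry_out([
  {"travel": [0, 0, -3], "angular": [0, 0, 0], "jaw": 0.0},
  {"travel": [0, 0, -2], "angular": [0, 0, 0], "jaw": 0.0},
  {"travel": [0, 0, -2], "angular": [0, 0, 0], "jaw": 0.0},
  {"travel": [0, 0, -2], "angular": [0, 0, 0], "jaw": 0.0},
  {"travel": [0, 0, 0], "angular": [0, 0, 0], "jaw": 0.0},
  {"travel": [0, 0, 0], "angular": [0, 0, 0], "jaw": 0.0},
])

```text
t: 11.6
position: [0.5446, 0.1824, 0.0893]
tool_rot: [0.972, 0.237, -0.0, 0.0]
ft_force: [0.7, -0.1, -1.7]
width: 0.109
```

```bash
python3 - <<'E'
from h import *
T=tool()
for n in ("side","scene"):
    p=get_image(n)
    for t in ("red_panel",):
        r=trace(p,t)
        if not r: print(n,t,"none"); continue
        m=cv2.erode(r[0]["pixels"].astype(np.uint8),np.ones((3,3)))>0
        c=cloud(p,m); print(n,t,round(r[0]["score"],2),r[0]["position"],np.percentile(c,[2,98],0).round(3).tolist())
    cv2.imwrite(f"pics/{n}4.png",p["img"][:,:,::-1])
E
```

```text
TCP mm [544.6 182.4  89.3] xdir deg 27.4 zax [-0. -0. -1.] w 0.109 t 11.6 F [ 0.7 -0.1 -1.7]
side red_panel 0.68 [245.2, 284.5] [[0.517, 0.174, 0.049], [0.548, 0.228, 0.118]]
scene red_panel 0.97 [388.7, 281.1] [[0.526, 0.144, 0.047], [0.57, 0.226, 0.118]]
```

View pics/side4.png

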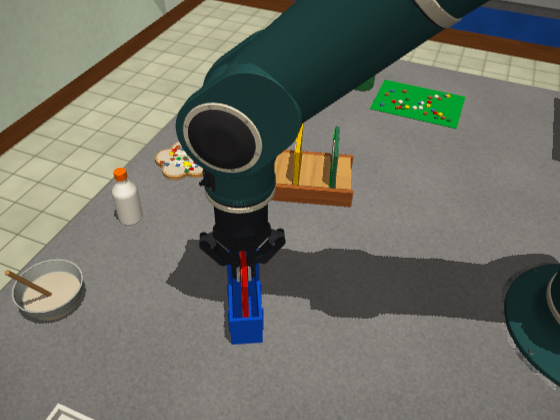

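The panel is inside the caddy (pixel 245,284) with its top at about 0.118, so it's still 2–3 mm above the floor. Lowering in 1 mm steps until it touches.

Request:
carry_out([
  {"travel": [0, 0, -1], "angular": [0, 0, 0], "jaw": 0.0},
  {"travel": [0, 0, -1], "angular": [0, 0, 0], "jaw": 0.0},
  {"travel": [0, 0, -1], "angular": [0, 0, 0], "jaw": 0.0},
  {"travel": [0, 0, 0], "angular": [0, 0, 0], "jaw": 0.0},
  {"travel": [0, 0, 0], "angular": [0, 0, 0], "jaw": 0.0},
])

```text
t: 12.42
position: [0.5447, 0.1825, 0.0865]
tool_rot: [0.972, 0.237, 0.0, -0.0]
ft_force: [-1.6, 0.5, 5.6]
width: 0.106
```

Contact: +5.6 N. Releasing gradually, then retreating straight up.

Request:
carry_out([
  {"travel": [0, 0, 0], "angular": [0, 0, 0], "jaw": 0.15},
  {"travel": [0, 0, 0], "angular": [0, 0, 0], "jaw": 0.2},
  {"travel": [0, 0, 0], "angular": [0, 0, 0], "jaw": 0.3},
  {"travel": [0, 0, 0], "angular": [0, 0, 0], "jaw": 0.4},
  {"travel": [0, 0, 0], "angular": [0, 0, 0], "jaw": 0.5},
  {"travel": [0, 0, 0], "angular": [0, 0, 0], "jaw": 0.65},
  {"travel": [0, 0, 0], "angular": [0, 0, 0], "jaw": 0.8},
  {"travel": [0, 0, 0], "angular": [0, 0, 0], "jaw": 0.8},
  {"travel": [0, 0, 0], "angular": [0, 0, 0], "jaw": 0.8},
  {"travel": [0, 0, 5], "angular": [0, 0, 0], "jaw": 0.8},
  {"travel": [0, 0, 10], "angular": [0, 0, 0], "jaw": 0.8},
  {"travel": [0, 0, 20], "angular": [0, 0, 0], "jaw": 0.8},
  {"travel": [0, 0, 30], "angular": [0, 0, 0], "jaw": 0.8},
  {"travel": [0, 0, 30], "angular": [0, 0, 0], "jaw": 0.8},
  {"travel": [0, 0, 30], "angular": [0, 0, 0], "jaw": 0.8},
  {"travel": [0, 0, 30], "angular": [0, 0, 0], "jaw": 0.8},
  {"travel": [0, 0, 0], "angular": [0, 0, 0], "jaw": 0.8},
  {"travel": [0, 0, 0], "angular": [0, 0, 0], "jaw": 0.8},
  {"travel": [0, 0, 0], "angular": [0, 0, 0], "jaw": 0.8},
])

```text
t: 14.8
position: [0.5442, 0.1822, 0.2406]
tool_rot: [0.972, 0.237, -0.001, 0.0]
ft_force: [1.1, -0.1, 0.4]
width: 0.803
```

```bash
python3 - <<'E'
from h import *
T=tool()
for n in ("side","scene"):
    p=get_image(n)
    for t in ("red_panel","yellow_panel","green_panel"):
        r=trace(p,t)
        if not r: print(n,t,"none"); continue
        m=cv2.erode(r[0]["pixels"].astype(np.uint8),np.ones((3,3)))>0
        c=cloud(p,m); print(n,t,round(r[0]["score"],2),r[0]["position"],np.percentile(c,[2,98],0).round(3).tolist())
        if t=="red_panel":
            print("normal",np.linalg.svd(c-c.mean(0),full_matrices=False)[2][2].round(3)); top=c[c[:,2]>np.percentile(c[:,2],98)-.006]; print(cv2.minAreaRect(top[:,:2].astype(np.float32)*1000))
    cv2.imwrite(f"pics/{n}5.png",p["img"][:,:,::-1])
E
```

```text
TCP mm [544.2 182.2 240.6] xdir deg 27.4 zax [-0.001 -0.001 -1.   ] w 0.803 t 14.8 F [ 1.1 -0.1  0.4]
side red_panel 0.85 [244.0, 282.7] [[0.518, 0.148, 0.048], [0.561, 0.227, 0.116]]
normal [ 0.888  0.46  -0.004]
((541.40380859375, 184.2315216064453), (6.6183247566223145, 94.91616821289062), 26.902244567871094)
side yellow_panel 0.72 [295.7, 154.3] [[0.558, -0.185, 0.041], [0.586, -0.103, 0.121]]
side green_panel 0.84 [336.8, 157.1] [[0.488, -0.208, 0.04], [0.516, -0.122, 0.121]]
scene red_panel 0.89 [383.0, 279.1] [[0.526, 0.143, 0.046], [0.57, 0.226, 0.116]]
normal [-0.886 -0.462 -0.032]
((545.8558959960938, 183.007568359375), (11.369832992553711, 96.73191833496094), 26.89801788330078)
scene yellow_panel 0.9 [243.8, 147.3] [[0.565, -0.192, 0.044], [0.597, -0.103, 0.12]]
scene green_panel 0.82 [281.1, 132.2] [[0.496, -0.212, 0.043], [0.524, -0.123, 0.119]]
```

View pics/scene5.png

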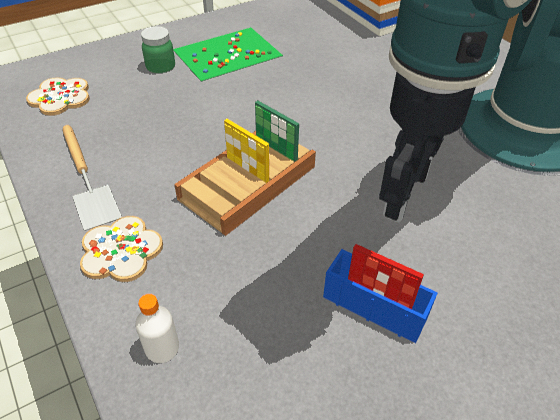

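The red panel stands upright in the caddy (pixel 385,279), yellow and green are still in their slots, and the gripper is well clear.

```bash
python3 -c "from bench import finish_job; print(finish_job())"
```

```text
the job is handed in; nothing more can be done
None
```

The red panel is standing in the blue caddy, and the job was handed in at about 15 s of the 53 s allowed. I lifted the panel straight out of its slot, carried it upright, lowered it until it touched the caddy floor (5.6 N at the wrist), then opened the fingers and backed off straight up.

- **Red panel:** it stands nearly vertical, with its top at about 0.116 m, so its bottom edge is on the 5 mm caddy floor. It is within about 3 mm of the caddy centre.
- **Yellow and green panels:** they still stand in their slots. Measured positions agree with the start to within a few mm, which is about the measuring noise.
- **Gripper:** it is about 0.1 m above the panel and touches nothing.

The two cameras disagreed by about 4 mm in x on both the caddy and the panel, so I aimed between them. One move call was refused for its format before anything moved. I also went about 9 mm too far in x over the caddy and corrected that before lowering. No final check failed.

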